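Set the hand mill's shaft lock

ROBOT

A 7-joint arm with a two-finger parallel gripper is mounted at the origin on the work surface. World frame = base frame: x ahead of the robot, y to its left, z up, the work surface at z = 0. Lengths are in m, angles in rad, forces in N, time in s.
With the tool pointing down it reaches from about 0.4 to 0.85 m from the base axis. Payload 10.4 kg.
Tool frame: the origin (TCP) lies on the centre line of the jaws, within the pads' length; the fingertips stand r.tip_extent ahead of it and the grasp point (between the pads) lies 8 mm behind it (r.tip_extent is the distance from the TCP to the fingertips, in m); z points along the fingers, y is the direction in which the jaws open and shut (so a half turn about z gives the same grasp; the last joint's range is limited). The gripper opens to 87 mm and grips with 3 to 60 N. Pads are 19 mm wide; open, the fingers measure 117 mm over their backs; the gripper's body (75 mm by 190 mm) begins 51 mm behind the grasp point.
Start: joints at [-1.202, 0.332, -0.065, 1.46, 0.022, 1.35, -0.088], TCP at [0.239, 0.578, 0.234] pointing down, gripper open.
Joint ranges: [-2.6, 2.6], [-0.5, 2.12], [-1.47, 1.34], [0.16, 2.42], [-1.27, 4.41], [0.06, 2.06], [-2.6, 2.6]. Speed limits (rad/s): [2.22, 2.22, 2.79, 2.79, 3.14, 3.14, 3.14].

INTERFACE

Orientations are given as a unit quaternion [x, y, z, w].
In Python, from bench import r gives the robot as it stands.
- The arm moves only by the shell command python3 -m jog 'ROWS' [FORCE]. ROWS is JSON, a list of rows, each a list of 7 numbers: the shift along the tool's x, y, z in cm, then the turn, a rotation vector about the tool's x, y, z in rad, then the opening, from -1 (shut) to 1 (fully open). In form: [[tx, ty, tz, wx, wy, wz, jaw], ...]. A call has 1 to 20 rows; each row shifts and turns the commanded pose from where the row before left it, along the tool's axes as they then stand; what a row does not reach is not made up. A row lasts 1/8 s, in which the tool goes at most 62.5 mm and 10.7 degrees, less where a joint would pass 70% of its speed; a pose out of reach is approached as far as the arm can. A call with a gripper value outside its range is refused whole. The fingers move at their own pace and stop on an object; FORCE is the grip in N (left out, the last holds). Time passes only in rows, so rows that do not move let the fingers close. It gives the time, the measured TCP pose, the force and the opening at its end, in the units of the state.
- r.read_state(): the state, without advancing time (a new reading comes with each control period).
- r.camera(name): name is "side" or "top" or "wrist"; returns a dict with "frame" (480x640x3 uint8, red, green, blue), "fx", "fy", "cx", "cy" (pixels), "camera_from_world" (4x4, takes a point from world to camera coordinates). Camera axes: x right, y down, z forward; pixel columns grow to the right and rows downward; lengths in m; the calibration is good to about 2 mm. A picture is of the moment at which its call begins. There is no depth.
- r.close_job(): hands the job in, once; it reports no verdict.
Trained networks look in a picture, given as the dict that the camera call returned (one of the last four; its "shot" number tells which), for a name from the list of things; names that differ only in an ending like _2 or _b are one class to them, and where a whole thing is asked for, a point or a joint stands for the part that bears it (a point fixed in the world has none). Each returns a list of dicts, best first, with "score" (0 to 1); they miss things now and then, are a little off and sometimes report something else, mostly with a low value. They report only what shows in the picture. A call takes as long as a camera call.
- r.search_frame(picture, thing): "rect" ([left, top, right, bottom] in pixels, round what is visible of it).
The state is a dict: "time": time; "joint_positions": joint angles; "joint_vel": joint speeds; "joint_torque": joint torques, N m; "ee_pos": TCP position; "eef_rot": TCP orientation; "ft_force": force on the tool from outside, world axes, zero at the start; "torque": the same for the moment, N m; "width": finger opening in m.
Only numpy, scipy, OpenCV 4.12 (cv2) and the standard library are available. Lean on these libraries where they do the work, as an engineer would, in place of code of your own. Each camera call takes 0.05 s, during which the arm holds its last target.

TASK

Lock the hand mill for the day: with a fingertip push the red post to turn the blue locking disc until its slot lines up with the brass bar, then push the red plate on the bar's end so that the bar slides through the slot until it stops in the mill's socket. Only push, gently: do not grip anything or lift the disc off its axle, and leave everything else on the worktop where it stands.

Things in the scene. Friction and masses are not known exactly. Their poses are not given: they have to be found in the camera images.
- mill: cast-aluminium hand mill, 330 mm high, clamped on a stand fixed to the worktop. Origin: on the worktop, under the axle of the blue disc; z up. From the disc, -y points to the mill (its wooden block begins 110 mm away), +y along the brass bar. Base plate 12 mm thick, to x = +-65 and y = +235 mm. Socket block for the bar's tip at y = -58 to -100 mm, 58 mm high
- lock_disc (a joint): turn (rad) of the blue disc on its upright axle, growing clockwise from above. At 0 and at pi its slot lies along the bar; post at 35 mm * (-cos q, sin q) in the mill's x, y (0: toward -x, pi/2: toward the bar, pi: toward +x). Starts between 0.55 and 2.59, stops at -0.35 and pi + 0.35. Turns with about 3 N at the post and stays where left
- lock_bar (a joint): travel (m) of the brass bar, 12 mm wide, pointed tip, top 40 mm above the worktop, which slides to the mill's -y through the slot. Starts at 0 to 0.01 with its tip 22 to 12 mm short of the disc; 0.14 at its stop, tip in the socket. The disc blocks it unless the slot lines up within about 0.1 rad. Slides with about 3 N and stays where left
- disc_top (a point): centre of the top face of the blue locking disc, on its axle, 44 mm above the worktop. Disc 100 mm across, lying flat, with a white-floored slot 20 mm wide right across its middle. It only rests on its axle by its weight (about 0.3 kg) and comes off if pulled up
- post_top (a point): centre of the top end of the red round post on the disc: 15 mm across, 34 mm tall, upright, from 44 to 78 mm above the worktop, 35 mm from the axle, at right angles to the slot
- pad (a point): centre of the outer (+y) face of the red upright push plate on the bar's outer end: 34 mm wide (mill's x), 10 mm thick, 48 to 98 mm above the worktop, this point at 73 mm. It moves with the bar, toward the mill's -y; guide rails below it are 46 mm high
- dish: round white ceramic serving dish with a blue rim, 200 mm across, 42 mm high; bystander, origin at the centre of its underside
- jar: clear glass storage jar with a flip-top lid and wire clip, 90 mm across, 142 mm high; bystander, origin at the centre of its underside
- fork: steel table fork lying flat, about 190 mm long, 24 mm wide, 4 mm thick; bystander, origin under its middle
- scoop: green plastic scoop lying flat, about 170 mm long, 60 mm wide, 36 mm high; bystander, origin under its middle
- cup: small blue ceramic cup, 66 mm across, 60 mm high; bystander, origin at the centre of its underside
- tin: green tin with a brass cap, 72 mm across, 120 mm high; bystander, origin at the centre of its underside
- bowl: small pale wooden bowl, 130 mm across, 50 mm high; bystander, origin at the centre of its underside

How it is judged:
On the way, in this order (a step that is already met when the one before it is completed fails the run):
1. the disc's slot lines up with the bar ((value of joint lock_disc between -0.15 and 0.15 rad or value of joint lock_disc between 2.99159 and 3.29159 rad)), for 0.1 s.
2. the bar is pushed through the slot to its stop ((value of joint lock_disc between -0.15 and 0.15 rad or value of joint lock_disc between 2.99159 and 3.29159 rad) and value of joint lock_bar above 0.13 m), for 0.2 s.
At the end, for the whole second after the job is handed in: The bar is within 10 mm of its inner stop (joint above 0.13 m of 0.14), the slot is within 0.15 rad of the bar's line (disc at 0 or pi), the disc sits on its axle, all at rest (all of step 2 and not (z of disc_top in the frame of mill above 0.051 m) and velocity of joint lock_bar between -0.01 and 0.01 m/s and velocity of joint lock_disc between -0.05 and 0.05 rad/s); the robot touches nothing.
It fails at once if the disc is lifted off its axle (more than 7 mm) (z of disc_top in the frame of mill above 0.051 m).
It fails at once if disc, bar or any part of the mill is pushed or squeezed hard (more than 35 N) (contact force between any of the fingers, the arm and mill above 35 N).
It fails at once if another thing on the worktop is moved by more than 20 mm (distance of any of dish, jar, fork, scoop, cup, tin, bowl from where it was at the start of the episode above 0.02 m).
It also fails if it takes over 64 s, if anything falls off the work surface, if the arm or the gripper's body presses on something with over 40 N, if the wrist force passes 120 N, or if a joint passes its speed limit or range.

## Working session

There is one attempt and no reset: what is moved stays moved. The work goes in short steps, Python scripts to look and compute and a shell command to move; the robot and the scene stay as the last step left them, time stands still between calls to the robot, and variables do not carry over. Pictures are saved under pics/ and viewed, and the job is handed in when it is done.

```bash
mkdir -p pics; cat > h.py <<'E'
from bench import r
import numpy as np, cv2
def snap(n,f):
    p=r.camera(n); cv2.imwrite(f'pics/{f}.png',p['frame'][:,:,::-1]); return p
def pix2plane(p,u,v,z):
    M=np.array(p['camera_from_world']);R=M[:3,:3];t=M[:3,3]
    c=-R.T@t; d=R.T@np.array([(u-p['cx'])/p['fx'],(v-p['cy'])/p['fy'],1])
    return c+d*(z-c[2])/d[2]
def proj(p,X):
    M=np.array(p['camera_from_world']);q=M[:3,:3]@np.array(X)+M[:3,3]
    return np.array([p['fx']*q[0]/q[2]+p['cx'],p['fy']*q[1]/q[2]+p['cy']])
E
python3 - <<'E'
from h import *
s=r.read_state();print(s['ee_pos'],s['eef_rot'],s['width'],r.tip_extent,s['time'],s['ft_force'])
for n in ['top','side','wrist']:
    p=snap(n,n+'0')
    print(n,p['fx'],np.round(p['camera_from_world'],3).tolist())
    for t in ['mill','lock_disc','post_top','pad','dish','jar','fork','scoop','cup','tin','bowl']:
        print(t,[(np.round(d['rect']).tolist(),round(d['score'],2)) for d in r.search_frame(p,t)][:2])
E
```

```text
[0.23852168 0.57728895 0.23273453] [ 1.94644615e-01  9.80873565e-01 -7.15367404e-04 -1.04869154e-04] 0.08680054127240182 0.011 0.0 [ 0.38593936  0.69706516 -0.60853498]
top 447.87442629605016 [[-0.005, -0.999, -0.034, 0.113], [-0.983, 0.011, -0.186, 0.546], [0.186, 0.033, -0.982, 1.039], [0.0, 0.0, 0.0, 1.0]]
mill [([315.0, 221.0, 604.0, 312.0], 0.96), ([391.0, 242.0, 433.0, 286.0], 0.46)]
lock_disc [([388.0, 241.0, 434.0, 283.0], 0.93), ([313.0, 219.0, 603.0, 313.0], 0.24)]
post_top [([391.0, 245.0, 431.0, 286.0], 0.75)]
pad [([323.0, 235.0, 386.0, 264.0], 0.96)]
dish [([360.0, 144.0, 439.0, 223.0], 0.75)]
jar [([464.0, 185.0, 521.0, 230.0], 0.79)]
fork [([308.0, 279.0, 364.0, 303.0], 0.89), ([320.0, 232.0, 385.0, 259.0], 0.21)]
scoop [([410.0, 310.0, 484.0, 342.0], 0.76)]
cup [([320.0, 167.0, 350.0, 196.0], 0.84)]
tin [([183.0, 185.0, 224.0, 226.0], 0.89)]
bowl [([200.0, 266.0, 254.0, 319.0], 0.89)]
side 574.138465003376 [[0.873, -0.487, 0.007, -0.428], [-0.351, -0.64, -0.683, 0.325], [0.337, 0.595, -0.73, 1.143], [0.0, 0.0, 0.0, 1.0]]
mill [([294.0, 249.0, 466.0, 480.0], 0.57), ([427.0, 340.0, 482.0, 410.0], 0.43)]
lock_disc []
post_top [([324.0, 316.0, 355.0, 360.0], 0.7)]
pad []
dish [([376.0, 262.0, 461.0, 333.0], 0.95)]
jar [([425.0, 340.0, 481.0, 408.0], 0.65)]
fork [([278.0, 279.0, 292.0, 344.0], 0.8), ([291.0, 357.0, 328.0, 450.0], 0.48)]
scoop [([291.0, 357.0, 326.0, 450.0], 0.79)]
cup [([371.0, 235.0, 397.0, 265.0], 0.71)]
tin [([285.0, 152.0, 312.0, 199.0], 0.63)]
bowl [([209.0, 203.0, 256.0, 241.0], 0.56)]
wrist 387.52195798427084 [[0.383, 0.924, -0.0, -0.624], [0.887, -0.367, 0.279, -0.035], [0.257, -0.107, -0.96, 0.391], [0.0, 0.0, 0.0, 1.0]]
mill []
lock_disc []
post_top []
pad []
dish []
jar [([171.0, 379.0, 260.0, 412.0], 0.18)]
fork []
scoop []
cup []
tin []
bowl [([170.0, 378.0, 260.0, 410.0], 0.87)]
```

```bash
python3 - <<'E'
import cv2
a=cv2.imread('pics/top0.png');cv2.imwrite('pics/top0c.png',cv2.resize(a[200:330,300:480],None,fx=4.4,fy=4.4,interpolation=cv2.INTER_CUBIC))
a=cv2.imread('pics/side0.png');cv2.imwrite('pics/side0c.png',cv2.resize(a[230:440,250:450],None,fx=2.8,fy=2.8,interpolation=cv2.INTER_CUBIC))
E
```

```text
(no output)
```

View pics/top0.png

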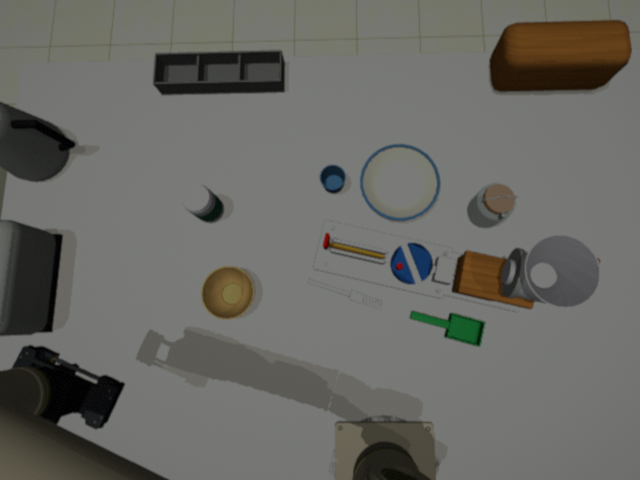

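View pics/top0c.png

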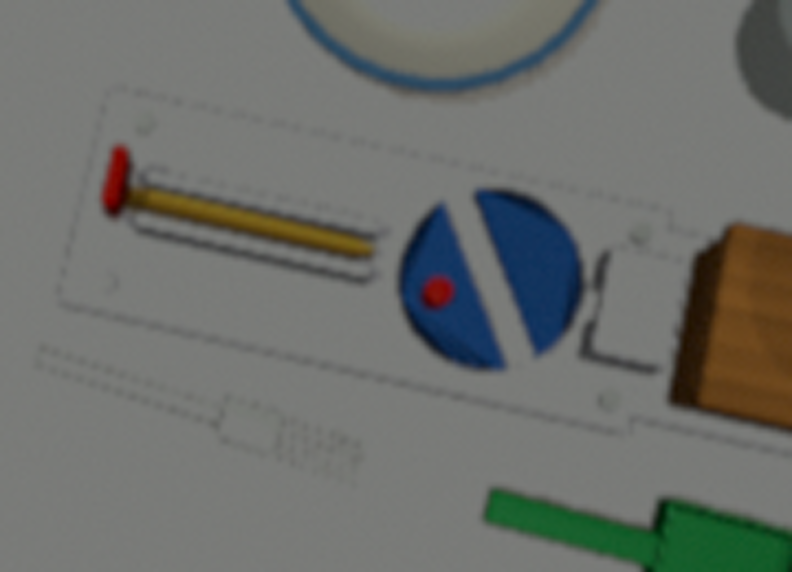

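View pics/side0c.png

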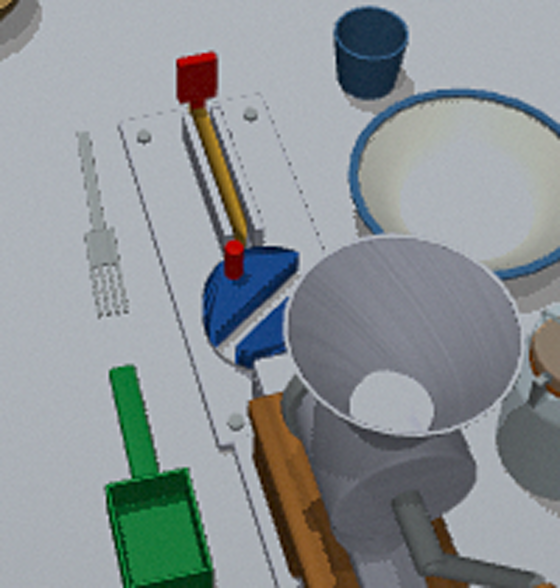

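```bash
cat >> h.py <<'E'
def blobs(p,col):
    hsv=cv2.cvtColor(p['frame'],cv2.COLOR_RGB2HSV)
    if col=='red': m=(((hsv[...,0]<8)|(hsv[...,0]>172))&(hsv[...,1]>170)&(hsv[...,2]>70))
    if col=='blue': m=((hsv[...,0]>100)&(hsv[...,0]<125)&(hsv[...,1]>150)&(hsv[...,2]>40))
    if col=='brass': m=((hsv[...,0]>14)&(hsv[...,0]<32)&(hsv[...,1]>150)&(hsv[...,2]>60))
    m=m.astype(np.uint8); n,l,s,c=cv2.connectedComponentsWithStats(m)
    return [(s[i].tolist(),c[i].round(2).tolist()) for i in range(1,n) if s[i][4]>15],l
E
python3 - <<'E'
from h import *
p=r.camera('top')
for c in ['red','blue','brass']: print(c,blobs(p,c)[0])
print(p['cx'],p['cy'])
p=r.camera('side')
for c in ['red']: print(c,blobs(p,c)[0])
E
```

```text
red [([324, 234, 5, 13, 44], [325.95, 240.14]), ([397, 264, 6, 5, 25], [399.24, 265.96])]
blue [([328, 166, 16, 14, 91], [336.12, 171.53]), ([326, 188, 14, 3, 17], [332.71, 189.0]), ([409, 244, 23, 36, 458], [421.11, 259.45]), ([392, 248, 22, 35, 370], [401.17, 267.11])]
brass [([505, 21, 125, 45, 5054], [567.45, 42.99]), ([329, 243, 55, 15, 219], [356.23, 250.0]), ([459, 252, 74, 56, 1861], [484.68, 278.61])]
336.3750132378279 238.10545861451385
red [([313, 249, 14, 20, 221], [319.89, 257.73]), ([330, 316, 7, 14, 79], [333.09, 321.95])]
```

```bash
cat > fit.py <<'E'
from h import *
from scipy.optimize import least_squares
def cyl(c,rad,z0,z1):
    a=np.linspace(0,2*np.pi,24,endpoint=False)
    return [[c[0]+rad*np.cos(t),c[1]+rad*np.sin(t),z] for z in (z0,z1) for t in a]
def bb(p,pts):
    u=np.array([proj(p,x) for x in pts]); h=cv2.convexHull(u.astype(np.float32)); m=cv2.moments(h); return np.array([m['m10']/m['m00'],m['m01']/m['m00']])
def go():
    T=r.camera('top');S=r.camera('side'); obs=[]
    for p,n in((T,'top'),(S,'side')):
        b=[x for x in blobs(p,'red')[0]]; print(n,b)
        b=sorted(b,key=lambda x:x[1][1]); obs+= [b[0][1],b[-1][1]]
    l=blobs(T,'blue'); ids=[s for s,c in l[0] if s[4]>200]
    x0=min(s[0] for s in ids);x1=max(s[0]+s[2] for s in ids);y0=min(s[1] for s in ids);y1=max(s[1]+s[3] for s in ids)
    dc=[(x0+x1)/2-.5,(y0+y1)/2-.5]; br=[c for s,c in blobs(T,'brass')[0] if s[0]<400 and s[4]<600 and s[1]>220]
    print(dc,br)
    def model(v):
        x,y,w,q,t=v; R=np.array([[np.cos(w),-np.sin(w)],[np.sin(w),np.cos(w)]])
        W=lambda a:np.r_[R@np.array(a[:2])+[x,y],a[2]]
        post=cyl(W([-.035*np.cos(q),.035*np.sin(q),0]),.0075,.044,.078)
        pd=[W([a,t-b,z]) for a in(-.017,.017) for b in (0,.01) for z in (.048,.098)]
        d=cyl([x,y],.05,.03,.044); u=np.array([proj(T,a) for a in d]); dcm=(u.min(0)+u.max(0))/2
        return [bb(T,pd),bb(T,post),bb(S,pd),bb(S,post),dcm]
    o=np.array(obs+[dc])
    f=lambda v:(np.array(model(v))-o).ravel()
    g=pix2plane(T,dc[0],dc[1],.044)
    s=least_squares(f,[g[0],g[1],.2,1.1,.2],loss='soft_l1'); print('x,y,yaw,q,pady',s.x.round(4)); print(s.fun.reshape(-1,2).round(1).tolist())
    return s.x
if __name__=='__main__': go()
E
python3 fit.py
```

```text
top [([324, 234, 5, 13, 44], [325.95, 240.14]), ([397, 264, 6, 5, 25], [399.24, 265.96])]
side [([313, 249, 14, 20, 220], [319.91, 257.69]), ([330, 316, 7, 14, 79], [332.95, 322.09])]
[411.5, 263.0] [[356.4, 250.07]]
x,y,yaw,q,pady [ 0.4962 -0.0717  0.1968  1.1     0.2153]
[[-1.0, 34.7], [1.2, 0.7], [-32.1, 11.4], [0.2, 1.9], [-1.0, -3.9]]
```

```bash
sed -i 's/g\[1\],.2,1.1/g[1],-.2,.9/; s/W=lambda a:np.r_\[R@/W=lambda a:np.r_[R@/' fit.py; sed -i 's/s=least_squares(f,\[g\[0\],g\[1\],-.2,.9,.2\],loss=.soft_l1.)/s=least_squares(f,[g[0],g[1],-.2,.9,.2],x_scale=[.01,.01,.1,.1,.01])/' fit.py; python3 fit.py
```

```text
top [([324, 234, 5, 13, 44], [325.95, 240.14]), ([397, 264, 6, 5, 24], [399.12, 265.96])]
side [([313, 249, 14, 20, 220], [319.9, 257.69]), ([330, 316, 7, 14, 84], [333.07, 322.17])]
[411.5, 263.0] [[356.42, 250.06]]
x,y,yaw,q,pady [ 0.4851 -0.0703 -0.2942  0.8644  0.2108]
[[2.4, -2.7], [-1.2, 2.2], [3.7, -0.1], [-2.7, 0.5], [-1.4, 0.6]]
```

```bash
python3 - <<'E'
from h import *
T=r.camera('top');S=r.camera('side')
def tri(a,b):
    A=[]
    for p,(u,v) in((T,a),(S,b)):
        P=np.array([[p['fx'],0,p['cx'],0],[0,p['fy'],p['cy'],0],[0,0,1,0]])@np.array(p['camera_from_world'])
        A+=[u*P[2]-P[0],v*P[2]-P[1]]
    A=np.array(A);x=np.linalg.lstsq(A[:,:3],-A[:,3],rcond=None)[0];return x.round(4),proj(T,x)-a,proj(S,x)-b
print(T['fx'],T['fy'],S['fx'],S['fy'],T['cx'],S['cx'],S['cy'])
print('pad',tri((325.95,240.14),(319.9,257.7)))
print('post',tri((399.1,266),(333.07,322.1)))
for z in(.035,.044): print('disc',pix2plane(T,411.5,263,z))
for z in(.073,.098):print('pad',pix2plane(T,325.95,240.14,z),pix2plane(S,319.9,257.7,z))
for z in(.061,.078):print('post',pix2plane(T,399.1,266,z),pix2plane(S,333,322.1,z))
l,lab=blobs(T,'brass')
for i in range(1,lab.max()+1):
    ys,xs=np.nonzero(lab==i)
    if 150<len(xs)<300 and xs.max()<400:
        P=np.array([pix2plane(T,a,b,.036)[:2] for a,b in zip(xs,ys)]);vx,vy,x0,y0=cv2.fitLine(P.astype(np.float32),cv2.DIST_L2,0,.01,.01).ravel();print('bar',x0,y0,np.arctan2(-vx,vy)if vy>0 else np.arctan2(vx,-vy), P.max(0),P.min(0))
E
```

```text
447.87442629605016 447.87442629605016 574.138465003376 574.138465003376 336.3750132378279 329.40845237944455 256.3993331670742
pad (array([0.5386, 0.1327, 0.0706]), array([-0.07403146,  0.23341854]), array([ 0.14748076, -0.03572481]))
post (array([ 0.476 , -0.041 ,  0.0633]), array([ 0.00053233, -0.00167127]), array([-0.00114861,  0.00027304]))
disc [ 0.4866232  -0.07441996  0.035     ]
disc [ 0.48544736 -0.07320914  0.044     ]
pad [0.5387232  0.13240449 0.073     ] [0.53719037 0.13083206 0.073     ]
pad [0.53410192 0.13097803 0.098     ] [0.52619118 0.11029005 0.098     ]
post [ 0.47631849 -0.0412875   0.061     ] [ 0.47677695 -0.03947078  0.061     ]
post [ 0.47420775 -0.03947351  0.078     ] [ 0.47041544 -0.05037339  0.078     ]
bar 0.52000415 0.059969366 -0.24045476 [0.53828051 0.12697062] [ 0.50196215 -0.00543707]
```

```bash
sed -i 's/x_scale=\[.01,.01,.1,.1,.01\]/diff_step=1e-2/' fit.py; python3 fit.py
```

```text
top [([324, 234, 5, 13, 44], [325.95, 240.14]), ([397, 264, 6, 5, 25], [399.24, 265.96])]
side [([313, 249, 14, 20, 220], [319.9, 257.68]), ([330, 316, 7, 14, 82], [333.07, 322.11])]
[411.5, 263.0] [[356.11, 250.0]]
x,y,yaw,q,pady [ 0.4866 -0.074  -0.244   1.0327  0.217 ]
[[0.3, 0.2], [-0.4, -0.1], [0.1, -0.4], [0.0, 0.3], [0.1, -0.0]]
```

```bash
python3 - <<'E'
from h import *
p=r.camera('top')
for n,z in (('dish',0.04),('cup',.06),('fork',.002),('scoop',.03),('tin',.1),('jar',.14),('bowl',.05)):
    b=r.search_frame(p,n)[0]['rect']; print(n,pix2plane(p,b[0],b[1],z)[:2].round(3),pix2plane(p,b[2],b[3],z)[:2].round(3))
E
```

```text
dish [0.793 0.048] [ 0.589 -0.153]
cup [0.731 0.144] [0.659 0.073]
fork [0.454 0.182] [0.389 0.037]
scoop [ 0.365 -0.064] [ 0.286 -0.232]
tin [0.677 0.472] [0.576 0.365]
jar [ 0.656 -0.191] [ 0.549 -0.302]
bowl [0.481 0.435] [0.35 0.31]
```

```bash
python3 -m jog '[[0,0,0,0,0,-0.148,-1],[-2.67,-3.57,0,0,0,0,-1],[-2.67,-3.57,0,0,0,0,-1],[-2.67,-3.57,0,0,0,0,-1],[-2.67,-3.57,0,0,0,0,-1],[-2.67,-3.57,0,0,0,0,-1],[-2.67,-3.57,0,0,0,0,-1],[-2.67,-3.57,0,0,0,0,-1],[-2.67,-3.57,0,0,0,0,-1],[-2.67,-3.57,0,0,0,0,-1],[-2.67,-3.57,0,0,0,0,-1],[-2.67,-3.57,0,0,0,0,-1],[-2.67,-3.57,0,0,0,0,-1],[-2.67,-3.57,0,0,0,0,-1],[-2.67,-3.57,0,0,0,0,-1],[0,0,0,0,0,0,-1],[0,0,0,0,0,0,-1]]' 20
cat > where.py <<'E'
from h import *
from scipy.spatial.transform import Rotation as Ro
X,Y,w=.4866,-.074,-.244
s=r.read_state();d=s['ee_pos'][:2]-np.array([X,Y]);c,n=np.cos(w),np.sin(w)
R=Ro.from_quat(s['eef_rot']).as_matrix()
yd=R[:2,1];zd=R[:,2]
F=s['ft_force']
print('t',round(s['time'],2),'mill xyz mm',((d@[c,n])*1e3).round(1),((d@[-n,c])*1e3).round(1),(s['ee_pos'][2]*1e3).round(1),'toolY vs millY',round(np.arctan2(yd[1],yd[0])-(w+np.pi/2),3),'z',zd.round(3),'w',round(s['width'],4),'F mill',np.round([F[:2]@[c,n],F[:2]@[-n,c],F[2]],1))
E
python3 where.py
```

```text
time: 4.82
ee_pos: [0.4806, 0.003, 0.2335]
eef_rot: [0.122, 0.993, 0.0, -0.0]
ft_force: [0.3, 1.0, -0.0]
width: 0.0005
t 4.83 mill xyz mm -24.4 73.2 233.5 toolY vs millY 0.0 z [-0.  0. -1.] w 0.0005 F mill [-0.   1.1 -0. ]
```

```bash
python3 -m jog '[[0,0,3,0,0,0,-1],[0,0,3,0,0,0,-1],[0,0,3,0,0,0,-1],[0,0,3,0,0,0,-1],[0,0,2.5,0,0,0,-1],[0,0,1.2,0,0,0,-1],[0,0,1,0,0,0,-1],[0,0,0,0,0,0,-1],[0,0,0,0,0,0,-1]]'
python3 where.py; python3 - <<'E'
from h import *
p=snap('side','side1');cv2.imwrite('pics/side1c.png',cv2.resize(p['frame'][200:420,220:420,::-1],None,fx=2.7,fy=2.7,interpolation=cv2.INTER_CUBIC))
p=snap('wrist','wrist1')
E
```

```text
time: 5.95
ee_pos: [0.4812, 0.0026, 0.0672]
eef_rot: [0.122, 0.993, 0.0, 0.001]
ft_force: [-0.1, 0.3, 0.1]
width: 0.0004
t 5.95 mill xyz mm -23.7 73.0 67.2 toolY vs millY 0.0 z [ 0.001  0.    -1.   ] w 0.0004 F mill [-0.2  0.3  0.1]
```

View pics/side1c.png

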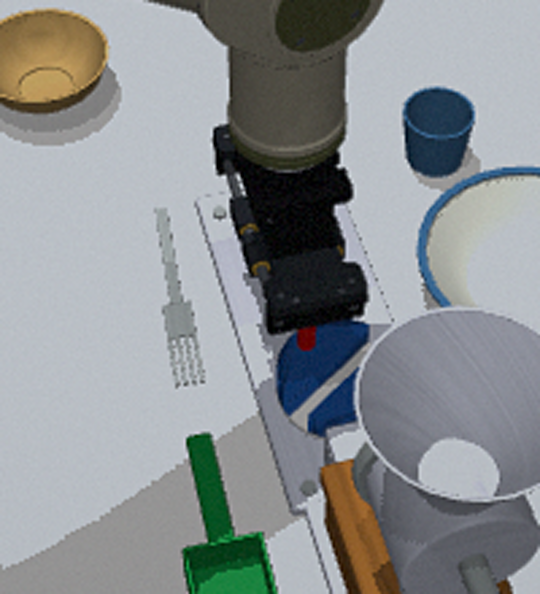

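View pics/wrist1.png

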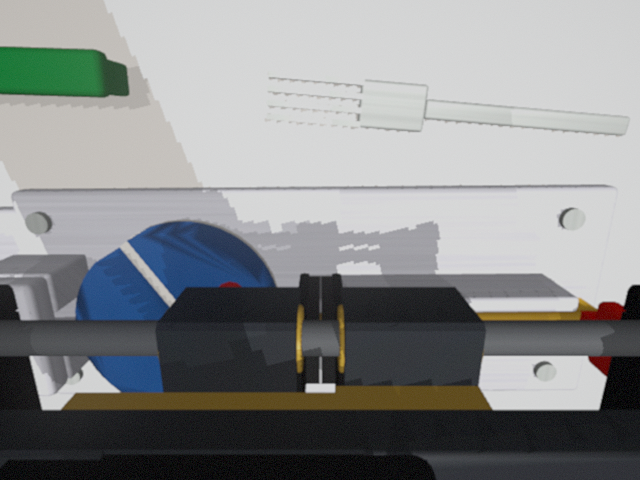

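```bash
python3 - <<'E'
from h import *
from scipy.spatial.transform import Rotation as Ro
s=r.read_state();R=Ro.from_quat(s['eef_rot']).as_matrix();t=s['ee_pos']
for n in ('wrist','side'):
  p=r.camera(n)
  for z in (.011,-.01,-.03,-.059):
    print(n,z,[proj(p,t+R@[sx*.0095,sy,z]).round().tolist() for sx in(-1,1) for sy in(-.015,.015)])
E
```

```text
wrist 0.011 [[289.0, 311.0], [354.0, 311.0], [288.0, 273.0], [355.0, 273.0]]
wrist -0.01 [[285.0, 335.0], [358.0, 335.0], [284.0, 293.0], [359.0, 293.0]]
wrist -0.03 [[280.0, 365.0], [363.0, 365.0], [279.0, 317.0], [365.0, 317.0]]
wrist -0.059 [[271.0, 425.0], [374.0, 425.0], [268.0, 368.0], [377.0, 368.0]]
side 0.011 [[331.0, 314.0], [328.0, 303.0], [323.0, 315.0], [320.0, 305.0]]
side -0.01 [[331.0, 308.0], [328.0, 297.0], [323.0, 309.0], [319.0, 299.0]]
side -0.03 [[331.0, 302.0], [328.0, 291.0], [323.0, 304.0], [319.0, 293.0]]
side -0.059 [[332.0, 293.0], [328.0, 283.0], [323.0, 295.0], [319.0, 284.0]]
```

```bash
python3 - <<'E'
from h import *
from scipy.spatial.transform import Rotation as Ro
s=r.read_state();R=Ro.from_quat(s['eef_rot']).as_matrix();t=s['ee_pos']
W=r.camera('wrist');S=r.camera('side')
A=[]
for p,(u,v) in((W,(180,288)),(S,(319.5,322))):
    P=np.array([[p['fx'],0,p['cx'],0],[0,p['fy'],p['cy'],0],[0,0,1,0]])@np.array(p['camera_from_world'])
    A+=[(u*P[2]-P[0]),(v*P[2]-P[1])]
A=np.array(A);x=np.linalg.lstsq(A[:,:3],-A[:,3],rcond=None)[0]
print(x,R.T@(x-t),proj(W,x),proj(S,x))
E
python3 - <<'E'
import cv2
a=cv2.imread('pics/side1.png');cv2.imwrite('pics/side1d.png',cv2.resize(a[240:345,290:400],None,fx=5.6,fy=5.6,interpolation=cv2.INTER_CUBIC)*2)
E
```

```text
[ 0.44510286 -0.04260622  0.08845564] [ 0.02400165 -0.05244181 -0.02152431] [175.81897058 269.72080675] [320.71785379 321.19345015]
```

View pics/side1d.png

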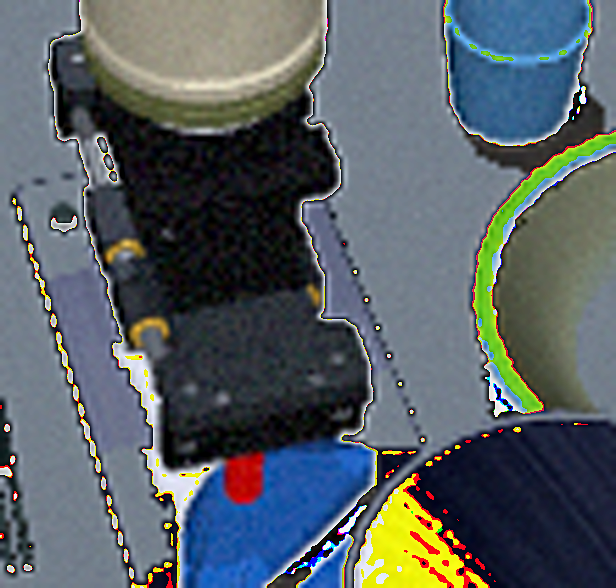

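```bash
python3 -m jog '[[0,-0.7,0.2,0,0,0,-1],[0,-0.7,0.1,0,0,0,-1],[0,-0.4,0,0,0,0,-1],[0,-0.4,0,0,0,0,-1],[0,-0.4,0,0,0,0,-1],[0,-0.3,0,0,0,0,-1],[0,-0.3,0,0,0,0,-1],[0,-0.3,0,0,0,0,-1],[0,0,0,0,0,0,-1]]'; python3 where.py; python3 fit.py
```

```text
time: 7.38
ee_pos: [0.4732, -0.0269, 0.0645]
eef_rot: [0.12, 0.993, 0.003, 0.0]
ft_force: [-3.3, 19.1, 10.8]
width: 0.0003
t 7.38 mill xyz mm -24.4 42.5 64.5 toolY vs millY 0.004 z [ 0.001  0.006 -1.   ] w 0.0003 F mill [-7.8 17.8 10.8]
top [([324, 234, 5, 13, 44], [325.95, 240.14])]
side []Traceback (most recent call last):
  File "fit.py", line 29, in <module>
    if __name__=='__main__': go()
                             ~~^^
  File "fit.py", line 12, in go
    b=sorted(b,key=lambda x:x[1][1]); obs+= [b[0][1],b[-1][1]]
                                             ~^^^
IndexError: list index out of range
```

```bash
python3 - <<'E'
from h import *
p=snap('side','side2');cv2.imwrite('pics/side2d.png',cv2.resize(p['frame'][250:370,290:400,::-1],None,fx=5,fy=5,interpolation=cv2.INTER_CUBIC))
p=snap('wrist','wrist2')
p=snap('top','top2');cv2.imwrite('pics/top2d.png',cv2.resize(p['frame'][200:330,300:480,::-1],None,fx=4.4,fy=4.4,interpolation=cv2.INTER_CUBIC))
E
```

```text
(no output)
```

View pics/wrist2.png

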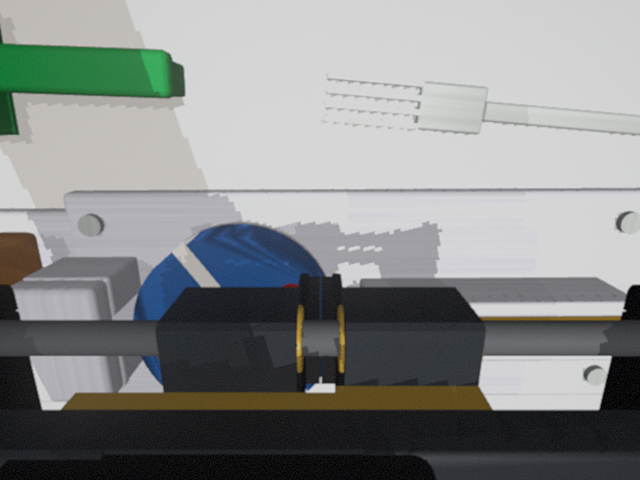

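View pics/side2d.png

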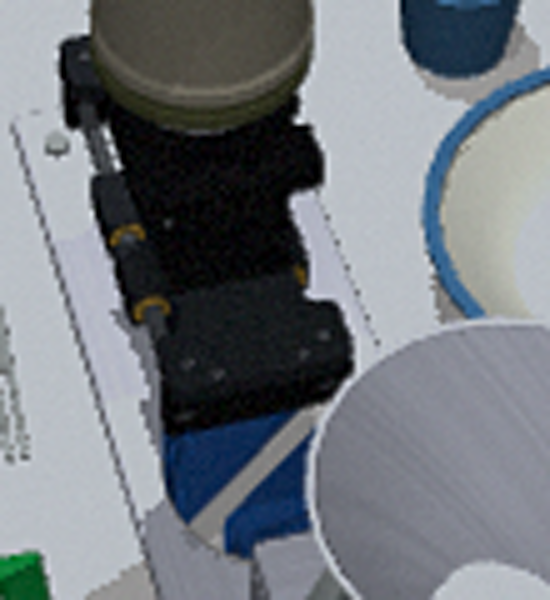

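View pics/top2d.png

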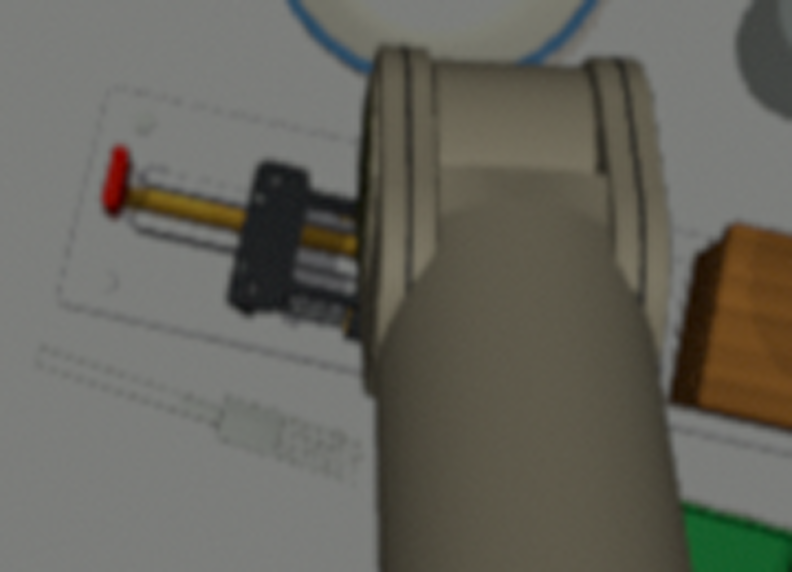

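```bash
python3 -m jog '[[0,0.2,0,0,0,0,-1],[0.2,0,0,0,0,0,-1],[0.2,0,0,0,0,0,-1],[0.2,0,0,0,0,0,-1],[0,0,0,0,0,0,-1]]'; python3 where.py
```

```text
time: 8.25
ee_pos: [0.4673, -0.0267, 0.0639]
eef_rot: [0.121, 0.993, 0.001, 0.0]
ft_force: [0.6, 6.6, 1.8]
width: -0.0
t 8.25 mill xyz mm -30.2 41.2 63.9 toolY vs millY 0.002 z [ 0.001  0.002 -1.   ] w -0.0 F mill [-1.   6.6  1.8]
```

```bash
python3 -m jog '[[0.15,-0.2,0,0,0,0,-1],[0.15,-0.2,0,0,0,0,-1],[0.15,-0.2,0,0,0,0,-1],[0.1,-0.2,0,0,0,0,-1],[0.1,-0.2,0,0,0,0,-1],[0,0,0,0,0,0,-1]]'; python3 where.py
python3 - <<'E'
from h import *
p=snap('wrist','wrist3')
E
```

```text
time: 9.0
ee_pos: [0.4577, -0.0344, 0.0636]
eef_rot: [0.121, 0.993, 0.001, -0.001]
ft_force: [-4.2, 8.0, 3.7]
width: 0.0005
t 9.0 mill xyz mm -37.6 31.4 63.6 toolY vs millY 0.002 z [-0.001  0.002 -1.   ] w 0.0005 F mill [-6.   6.7  3.7]
```

View pics/wrist3.png

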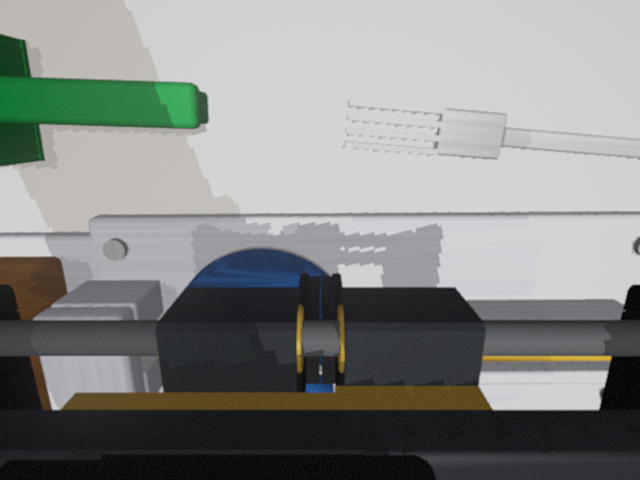

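```bash
python3 -m jog '[[0,-0.2,0,0,0,0,-1],[0,-0.2,0,0,0,0,-1],[0,-0.2,0,0,0,0,-1],[0,0,0,0,0,0,-1]]'; python3 where.py
python3 -m jog '[[0,0.6,0,0,0,0,-1],[0,2,0,0,0,0,-1],[0,3,0,0,0,0,-1],[0,3,-3,0,0,0,-1],[0,3,-3,0,0,0,-1],[2,4,-2,0,0,0,-1],[3,5,0,0,0,0,-1],[3,5,0,0,0,0,-1],[0,0,0,0,0,0,-1]]';python3 where.py; python3 - <<'E'
from h import *
for n in('side','top'):
  p=snap(n,n+'4')
  for c in('red','blue'): print(n,c,blobs(p,c)[0])
p=cv2.imread('pics/top4.png');cv2.imwrite('pics/top4d.png',cv2.resize(p[200:330,300:480],None,fx=4.4,fy=4.4,interpolation=cv2.INTER_CUBIC))
E
```

```text
time: 9.55
ee_pos: [0.4561, -0.0411, 0.0633]
eef_rot: [0.121, 0.993, 0.001, -0.001]
ft_force: [-1.3, 4.8, 0.7]
width: 0.0006
t 9.55 mill xyz mm -37.5 24.6 63.3 toolY vs millY 0.001 z [-0.001  0.001 -1.   ] w 0.0006 F mill [-2.4  4.3  0.7]
time: 10.68
ee_pos: [0.4392, 0.2302, 0.1435]
eef_rot: [0.118, 0.993, 0.0, -0.0]
ft_force: [0.8, -0.0, -0.8]
width: 0.0005
t 10.68 mill xyz mm -119.5 283.8 143.5 toolY vs millY 0.008 z [-0.     0.001 -1.   ] w 0.0005 F mill [ 0.8  0.2 -0.8]
side red [([313, 249, 14, 20, 219], [319.9, 257.64]), ([326, 325, 7, 14, 82], [328.79, 331.38])]
side blue [([123, 19, 65, 43, 2048], [154.61, 42.15]), ([370, 233, 25, 32, 472], [381.16, 247.57]), ([375, 262, 87, 67, 400], [421.3, 289.8]), ([323, 319, 19, 42, 508], [333.13, 341.31]), ([349, 319, 12, 27, 131], [352.77, 327.36])]
top red [([324, 234, 5, 13, 41], [325.98, 239.9]), ([404, 272, 6, 5, 27], [406.41, 274.07])]
top blue [([323, 166, 21, 16, 98], [335.52, 171.59]), ([397, 244, 35, 24, 448], [416.1, 253.59]), ([392, 259, 34, 24, 374], [405.93, 272.28])]
```

View pics/top4d.png

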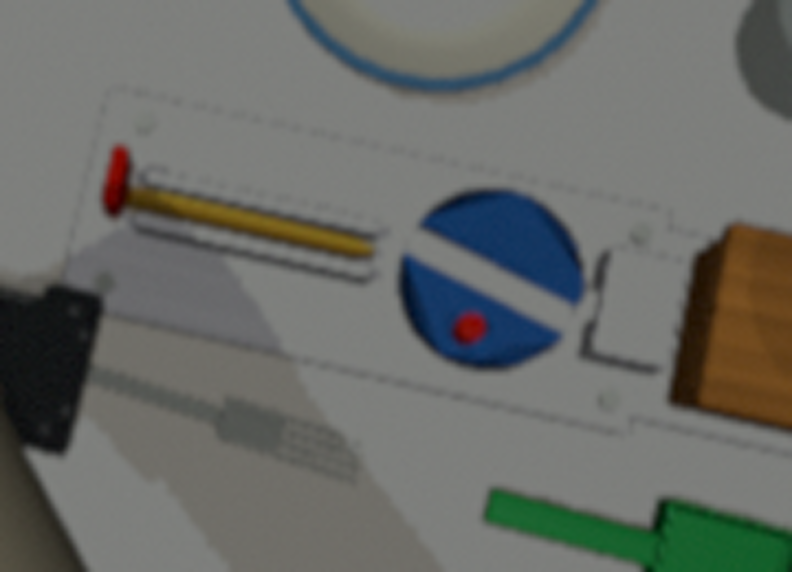

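```bash
cat > slot.py <<'E'
from h import *
# slot angle: separate two blue halves in metric plane, fit inner edges vs bar line
T=r.camera('top')
b,l=blobs(T,'blue')
ids=[i for i in range(1,l.max()+1) if (l==i).sum()>200]
P=[np.array([pix2plane(T,u,v,.044)[:2] for v,u in zip(*np.nonzero(l==i))]) for i in ids]
from scipy.optimize import minimize
X=np.vstack(P);lab=np.r_[np.ones(len(P[0])),-np.ones(len(P[1]))]
# max margin line (SVM-like): support margin over angle
best=[]
for a in np.linspace(-np.pi/2,np.pi/2,1801):
    n=np.array([np.cos(a),np.sin(a)]);d=X@n
    g=max(np.percentile(d[lab>0],2)-np.percentile(d[lab<0],98),np.percentile(d[lab<0],2)-np.percentile(d[lab>0],98)); best.append((g,a))
g,a=max(best);print('slot gap',g,'normal angle',a,'-> q(off 0) approx',-(a+.244))
E
python3 slot.py; python3 fit.py
```

```text
slot gap 0.022517548080957572 normal angle -0.5061454830783556 -> q(off 0) approx 0.2621454830783556
top [([324, 234, 5, 13, 41], [325.98, 239.9]), ([404, 272, 6, 5, 27], [406.41, 274.07])]
side [([313, 249, 14, 20, 220], [319.9, 257.68]), ([326, 325, 7, 14, 81], [328.75, 331.38])]
[411.5, 263.0] [[356.51, 250.06]]
x,y,yaw,q,pady [ 0.4871 -0.0741 -0.2431  0.2651  0.217 ]
[[0.2, 0.3], [-0.3, 0.1], [0.2, -0.5], [-0.0, 0.2], [0.1, -0.2]]
```

```bash
python3 -m jog '[[-2.7,-4,0,0,0,0.008,-1],[-2.7,-4,0,0,0,0,-1],[-2.8,-4,0,0,0,0,-1],[0,-4,0,0,0,0,-1],[0,-3.4,2,0,0,0,-1],[0,-2,3,0,0,0,-1],[0,-2,3,0,0,0,-1],[0,-1,0,0,0,0,-1],[0,-0.5,0,0,0,0,-1],[0,-0.5,0,0,0,0,-1],[0,-0.3,0,0,0,0,-1],[0,-0.2,0,0,0,0,-1],[0,0,0,0,0,0,-1]]';python3 where.py
```

```text
time: 12.55
ee_pos: [0.4564, -0.0451, 0.0638]
eef_rot: [0.125, 0.992, 0.0, 0.0]
ft_force: [-0.5, 4.1, 3.8]
width: 0.0008
t 12.55 mill xyz mm -36.3 20.8 63.8 toolY vs millY -0.007 z [ 0.  0. -1.] w 0.0008 F mill [-1.5  3.9  3.8]
```

```bash
python3 -m jog '[[0,-0.2,0,0,0,0,-1],[0,-0.2,0,0,0,0,-1],[0,-0.13,0,0,0,0,-1],[0,0,0,0,0,0,-1]]';python3 where.py; python3 -m jog '[[0,0.6,0,0,0,0,-1],[0,2,0,0,0,0,-1],[0,3,0,0,0,0,-1],[0,3,-3,0,0,0,-1],[0,3,-3,0,0,0,-1],[2,4,-2,0,0,0,-1],[3,5,0,0,0,0,-1],[3,5,0,0,0,0,-1],[0,0,0,0,0,0,-1]]';python3 where.py;python3 slot.py; python3 fit.py
```

```text
time: 13.05
ee_pos: [0.4546, -0.0508, 0.0634]
eef_rot: [0.126, 0.992, -0.0, -0.0]
ft_force: [-1.5, 2.8, 1.2]
width: 0.0007
t 13.05 mill xyz mm -36.6 14.8 63.4 toolY vs millY -0.008 z [-0. -0. -1.] w 0.0007 F mill [-2.1  2.3  1.2]
time: 14.18
ee_pos: [0.4397, 0.2216, 0.1434]
eef_rot: [0.122, 0.993, 0.0, 0.0]
ft_force: [1.0, -0.9, 0.4]
width: 0.0005
t 14.18 mill xyz mm -117.0 275.5 143.4 toolY vs millY -0.001 z [ 0.     0.001 -1.   ] w 0.0005 F mill [ 1.2 -0.6  0.4]
slot gap 0.023344737064733112 normal angle -0.19198621771937607 -> q(off 0) approx -0.05201378228062392
top [([324, 234, 5, 13, 43], [325.95, 240.0]), ([408, 273, 6, 6, 28], [410.54, 275.64])]
side [([313, 249, 14, 20, 219], [319.9, 257.64]), ([327, 329, 7, 14, 80], [329.64, 335.25])]
[411.5, 263.0] [[356.1, 249.96]]
x,y,yaw,q,pady [ 0.4872 -0.0739 -0.2421 -0.0365  0.2168]
[[0.2, 0.3], [-0.3, 0.0], [0.1, -0.4], [-0.1, 0.3], [0.1, -0.3]]
```

```bash
python3 -m jog '[[-3,0,0,0,0,0,-1],[-3,0,0,0,0,0,-1],[-3,0,0,0,0,0,-1],[-2.7,0,0,0,0,0,-1],[0,-1,2.3,0,0,0,-1],[0,-1,2.5,0,0,0,-1],[0,0,2.5,0,0,0,-1],[0,-1,0,0,0,0,-1],[0,-1,0,0,0,0,-1],[0,-0.5,0,0,0,0,-1],[0,-0.4,0,0,0,0,-1],[0,-0.3,0,0,0,0,-1],[0,-0.3,0,0,0,0,-1],[0,-0.3,0,0,0,0,-1],[0,0,0,0,0,0,-1]]';python3 where.py
```

```text
time: 16.2
ee_pos: [0.5398, 0.1316, 0.0705]
eef_rot: [0.126, 0.992, -0.0, -0.0]
ft_force: [0.6, 0.8, 1.7]
width: 0.0002
t 16.2 mill xyz mm 2.0 212.3 70.5 toolY vs millY -0.008 z [-0. -0. -1.] w 0.0002 F mill [0.4 1.  1.7]
```

```bash
python3 -m jog '[[0,-0.2,0,0,0,0,-1],[0,-0.2,0,0,0,0,-1],[0,-0.2,0,0,0,0,-1],[0,-0.2,0,0,0,0,-1]]' | grep ft; python3 where.py; python3 fit.py|tail -2; python3 -m jog '[[0,-0.2,0,0,0,0,-1],[0,-0.2,0,0,0,0,-1],[0,-0.2,0,0,0,0,-1],[0,-0.2,0,0,0,0,-1]]' | grep ft; python3 where.py
```

```text
ft_force: [2.3, 0.8, 0.9]
t 16.7 mill xyz mm 2.0 204.6 70.5 toolY vs millY -0.008 z [-0.  0. -1.] w 0.0004 F mill [2.1 1.4 0.9]
x,y,yaw,q,pady [ 0.4871 -0.074   0.1338  0.3412  0.0754]
[[-26.7, -10.9], [-0.3, 0.1], [2.7, 33.6], [-0.2, 0.4], [0.1, -0.3]]
ft_force: [2.3, 1.6, 0.7]
t 17.3 mill xyz mm 2.0 196.6 70.5 toolY vs millY -0.008 z [ 0.  0. -1.] w 0.0005 F mill [1.9 2.2 0.7]
```

```bash
python3 - <<'E'
from h import *
for n in('side','top'):
  p=snap(n,n+'5')
a=cv2.imread('pics/top5.png')[200:330,300:480];b=cv2.imread('pics/side5.png')[220:350,270:450]
cv2.imwrite('pics/m5.png',cv2.resize(np.vstack([a,b]),None,fx=2.3*1.9/1.9,fy=2.3,interpolation=cv2.INTER_CUBIC))
E
```

```text
(no output)
```

View pics/m5.png

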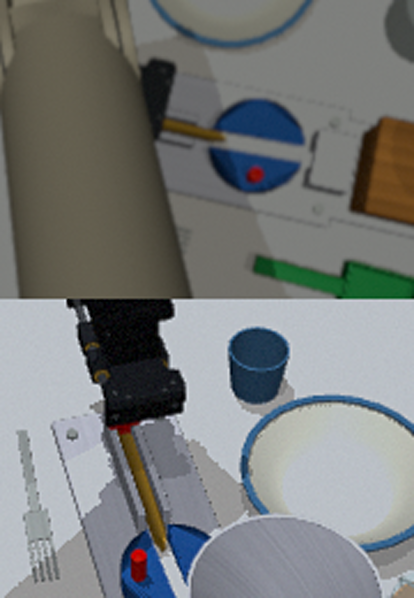

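The bar's tip has entered the slot, seen in the top view at about (222,137) and in the side view below it. I'll keep pushing.

```bash
python3 -m jog '[[0,-0.3,0,0,0,0,-1],[0,-0.3,0,0,0,0,-1],[0,-0.3,0,0,0,0,-1],[0,-0.3,0,0,0,0,-1],[0,-0.3,0,0,0,0,-1],[0,-0.3,0,0,0,0,-1],[0,-0.3,0,0,0,0,-1],[0,-0.3,0,0,0,0,-1]]' | grep ft; python3 where.py
```

```text
ft_force: [3.6, 1.3, 0.1]
t 18.4 mill xyz mm 1.9 172.5 70.6 toolY vs millY -0.008 z [ 0.  0. -1.] w 0.0006 F mill [3.1 2.2 0.1]
```

```bash
python3 -m jog '[[0,-0.3,0,0,0,0,-1],[0,-0.3,0,0,0,0,-1],[0,-0.3,0,0,0,0,-1],[0,-0.3,0,0,0,0,-1],[0,-0.3,0,0,0,0,-1],[0,-0.3,0,0,0,0,-1],[0,-0.3,0,0,0,0,-1],[0,-0.3,0,0,0,0,-1],[0,-0.3,0,0,0,0,-1],[0,-0.3,0,0,0,0,-1]]' | grep ft; python3 where.py
```

```text
ft_force: [2.3, 2.9, 0.9]
t 19.65 mill xyz mm 1.6 142.5 70.5 toolY vs millY -0.008 z [ 0.  0. -1.] w 0.0004 F mill [1.6 3.3 0.9]
```

```bash
python3 -m jog '[[0,-0.3,0,0,0,0,-1],[0,-0.3,0,0,0,0,-1],[0,-0.3,0,0,0,0,-1],[0,-0.3,0,0,0,0,-1],[0,-0.3,0,0,0,0,-1],[0,-0.3,0,0,0,0,-1],[0,-0.3,0,0,0,0,-1],[0,-0.3,0,0,0,0,-1],[0,-0.3,0,0,0,0,-1],[0,-0.3,0,0,0,0,-1],[0,-0.3,0,0,0,0,-1],[0,-0.3,0,0,0,0,-1],[0,-0.3,0,0,0,0,-1]]' | grep ft; python3 where.py
```

```text
ft_force: [2.2, 1.9, 0.3]
t 21.27 mill xyz mm 1.2 103.6 70.5 toolY vs millY -0.008 z [-0.  0. -1.] w 0.0004 F mill [1.7 2.4 0.3]
```

```bash
python3 -m jog '[[0,-0.2,0,0,0,0,-1],[0,-0.2,0,0,0,0,-1],[0,-0.1,0,0,0,0,-1],[0,-0.1,0,0,0,0,-1],[0,-0.1,0,0,0,0,-1],[0,-0.1,0,0,0,0,-1]]' | grep ft; python3 where.py;  python3 -m jog '[[0,-0.1,0,0,0,0,-1],[0,-0.1,0,0,0,0,-1]]' | grep ft; python3 where.py
```

```text
ft_force: [2.4, 2.1, 1.0]
t 22.02 mill xyz mm 1.2 95.7 70.6 toolY vs millY -0.008 z [ 0.  0. -1.] w 0.0005 F mill [1.9 2.6 1. ]
ft_force: [4.2, 7.9, -0.6]
t 22.27 mill xyz mm 1.2 94.8 70.6 toolY vs millY -0.007 z [ 0.001  0.001 -1.   ] w 0.0006 F mill [ 2.2  8.7 -0.6]
```

```bash
python3 -m jog '[[0,-0.1,0,0,0,0,-1],[0,-0.1,0,0,0,0,-1],[0,0,0,0,0,0,-1],[0,0,0,0,0,0,-1]]' | grep ft; python3 where.py; python3 -m jog '[[0,0.5,0,0,0,0,-1],[0,1.5,0,0,0,0,-1],[0,3,0,0,0,0,-1],[0,4,0,0,0,0,-1],[0,4,-3,0,0,0,-1],[0,4,-4,0,0,0,-1],[3,4,-2,0,0,0,-1],[3,4,0,0,0,0,-1],[3,4,0,0,0,0,-1],[0,0,0,0,0,0,-1]]';python3 where.py;python3 fit.py;python3 slot.py; python3 - <<'E'
from h import *
for n in('side','top'):
  p=snap(n,n+'6')
a=cv2.imread('pics/top6.png')[200:330,300:480];b=cv2.imread('pics/side6.png')[240:370,250:430]
cv2.imwrite('pics/m6.png',cv2.resize(np.vstack([a,b]),None,fx=2.3,fy=2.3,interpolation=cv2.INTER_CUBIC))
E
```

```text
ft_force: [5.3, 11.7, -1.6]
t 22.77 mill xyz mm 1.2 94.6 70.7 toolY vs millY -0.005 z [ 0.002  0.003 -1.   ] w 0.0006 F mill [ 2.3 12.6 -1.6]
time: 24.02
ee_pos: [0.4918, 0.3229, 0.1599]
eef_rot: [0.122, 0.993, 0.0, -0.001]
ft_force: [-0.9, -0.4, 0.0]
width: 0.0005
t 24.02 mill xyz mm -90.8 386.4 159.9 toolY vs millY -0.001 z [-0.002  0.001 -1.   ] w 0.0005 F mill [-0.7 -0.6  0. ]
top [([379, 246, 5, 14, 45], [381.31, 253.24]), ([408, 273, 6, 6, 28], [410.54, 275.64])]
side [([329, 292, 15, 20, 241], [335.51, 300.88]), ([327, 329, 7, 14, 80], [329.64, 335.25])]
[411.5, 263.0] [[408.96, 262.24]]
x,y,yaw,q,pady [ 0.4872 -0.0739 -0.2374 -0.0319  0.0818]
[[0.2, -0.0], [-0.3, 0.0], [-0.1, -0.2], [-0.1, 0.3], [0.1, -0.3]]
slot gap 0.022135809019785624 normal angle -0.1867502299633932 -> q(off 0) approx -0.057249770036606806
```

View pics/m6.png

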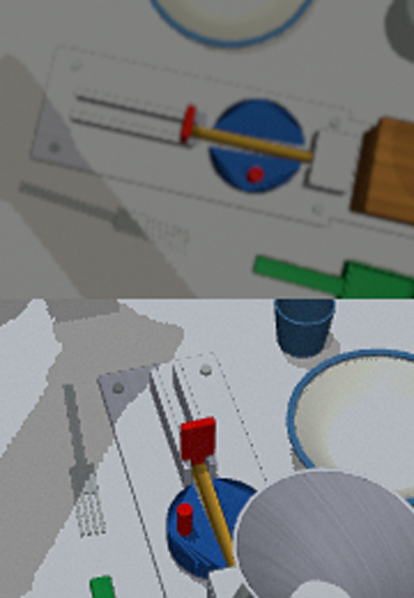

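```bash
python3 - <<'E'
from h import *
p=r.camera('top')
for n in ('dish','cup','fork','scoop','tin','jar','bowl'):
    b=r.search_frame(p,n); print(n,[np.round(x['rect']).tolist() for x in b[:1]])
r.close_job()
E
```

```text
dish [[360.0, 142.0, 442.0, 221.0]]
cup [[319.0, 160.0, 348.0, 194.0]]
fork [[390.0, 245.0, 432.0, 283.0]]
scoop [[410.0, 309.0, 485.0, 346.0]]
tin [[208.0, 187.0, 227.0, 215.0]]
jar [[468.0, 184.0, 520.0, 228.0]]
bowl [[411.0, 313.0, 483.0, 347.0]]
the job is handed in; nothing more can be done
```

The mill is locked: the disc's slot is lined up with the bar, and the bar is pushed through to a firm stop. I handed the job in at about 24 s with the arm well clear. No verdict was reported.

**Disc:** I pushed the post with closed fingertips and turned the disc from about 1.03 rad to about −0.03 to −0.06 rad. The two camera estimates differ slightly, but both are inside the 0.15 rad limit. The first straight push partly jammed at about 18–19 N. I eased it off and followed the post's arc instead.

**Bar:** I pushed the plate with about 2–3 N until the force rose to 12.6 N without further movement. The cameras show the plate moved 135 mm from its start, so the joint is at least 0.13 m within camera error. The pictures show the bar across the disc and reaching the socket.

**Other things on the worktop:**
- **Dish, cup, scoop and jar:** they were found where they started, within a few pixels.
- **Tin:** it was found at its old place, but with a smaller outline, probably because the arm partly hid it.
- **Fork and bowl:** the last detector check failed on both. It marked the disc as the fork and the scoop as the bowl. The last pictures show the fork in place; the bowl was not confirmed at the end, but the arm made no contact near it.

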